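# Lock the cell carrier into the sample stage with its cam knob

### The job

Fit the two-cell carrier to the sample stage: keeping it upright, set it down on the open front of the slideway with its side slot facing the knob, and slide it in gently, without ramming, until it is fully home against the rear stop. Then turn the knob clockwise, feeling for it, just until the sprung locking bolt drops into the cam's notch and so into the carrier's slot; do not force the knob on past the notch. Let go of everything and leave the tin, marker, forceps and beaker where they are.

Things in the scene. Friction and masses are not known exactly. Their poses are not given: they have to be found in the camera images.
- stage: Fixed bare-metal sample stage on the bench. Origin: on the bench under the slideway's centre line; +x is the way the carrier slides home. L-shaped base plate, top z = 8 mm: x -87 to 90 by y -48 to 48, and x -16 to 76 out to y = 136. Rear stop: face at x = 72, top z = 30. Grey housing on the +y side: x -10 to 70, y 44 to 132, top z = 45 mm; it holds knob, cam and bolt.
- slide_mouth (a point): Fixed point on the plate (stage -10, 0, 8 mm), mouth of the slideway. Before it the plate is bare and open. From here lead-in rails (z 8 to 16 mm) close in from 64 mm apart to 54.4 mm, 31 mm farther on; from there to the rear stop two lips, 15.6 to 19 mm above the bench and 44 mm apart, overhang the carrier's foot.
- carrier_home (a point): Fixed point on the stage's plate (stage 30, 0, 8 mm; axes as the stage): where the carrier's origin lies when it is fully home against the rear stop.
- carrier: Loose dark carrier, about 0.3 kg. Origin: centre of the underside; x lengthwise. Foot 84 (x) x 52 x 6 mm, block 84 x 40 up to z = 32; in the middle a light-metal grip rib 26 (x) x 12 (y), z 32 to 68. Clear cuvettes are held fast at x = 30 and -30 mm (top z = 55). Slot for the bolt, 13 mm wide, in the middle of the +y side. It goes in +x first (start yaw within 0.8 rad of that); 1.2 mm play a side.
- knob_grip (a point): Fixed point on the axis of the round fluted black knob: 42 mm across, vertical axis, 48 to 74 mm above the bench. The point is 71 mm above the bench. The knob turns clockwise seen from above. It starts 0.35 to 2.05 rad before the notch; how far cannot be seen. More than one grasp may be needed; let go, it stays where it is.
- cam_axis (a point): Fixed point on the housing's cover at the knob's axis, 45 mm above the bench. Feel of the knob: steady drag of about 0.06 N m while the follower rides the cam; for about 0.15 rad before the notch the spring pulls the knob on (0.1 to 0.3 N m); at the notch it stops, and turning on takes 0.2 to 0.5 N m; some 0.16 rad beyond, the follower is on a ridge. Let go anywhere in the notch, and it centres itself.
- bolt (a joint): Sprung locking bolt, m: about 0 when held back by the cam, about 0.006 when its follower is down in the cam's notch and its 9 mm wide nose is in the carrier's slot; negative when driven back by the ridge past the notch. Spring force 5 to 6 N. The nose moves along the stage's -y, 24 mm above the bench, at x = 30 mm; a tail rod on the housing's +y side moves with it.
- filter_tin: Round blue tin, 70 mm across, 34 mm high, bystander; origin at the centre of its underside.
- marker: White marker pen with a blue cap, 135 mm long, 17 mm thick, lying along its y, bystander; origin at the centre of its underside.
- forceps: Steel forceps, 134 mm long along y, 5 mm high, lying flat, bystander; origin at the centre of the underside.
- beaker_small: Small glass beaker, 54 mm across, 46 mm high, bystander; origin at the centre of its underside.

How it is judged:
By the outcome, as a careful person would: the job done as asked, in the order asked, and still so for the second after the job is handed in, with the robot touching nothing.
It also fails if it takes over 70 s, if anything falls off the work surface, if the arm or the gripper's body presses on something with over 40 N, if the wrist force passes 120 N, or if a joint passes its speed limit or range.

### The arm

A 7-joint arm with a two-finger parallel gripper is mounted at the origin on a cart in front of the work surface, level with it; the furniture and walls round the work are solid. World frame = base frame: x ahead of the robot, y to its left, z up, the work surface at z = 0. Lengths are in mm, angles in degrees, forces in N, time in s.
With the tool pointing down it reaches from about 425 to 825 mm from the base axis. Payload 3.6 kg.
Tool frame: the origin (TCP) lies at the centre of the arm's flange, where the gripper is bolted on; the fingertips stand 173 mm ahead of it and the grasp point (between the pads) lies 155 mm ahead of it (arm.tip_reach is the z of the fingertips in the tool frame, in mm); z points along the fingers, y is the line along which they close (so a half turn about z gives the same grasp; the last joint's range is limited). The gripper opens to 85 mm and grips with 20 to 120 N. Pads are 22 mm wide; open, the fingers measure 114 mm over their backs; the gripper's body (76 mm by 85 mm) begins 54 mm behind the grasp point. The pads swing forward as they close: fully open they stand 13 mm farther back than shut.
Start: joints at [62.195, 35.231, -0.722, 81.555, 0.464, 63.22, -2.315], TCP at [287.872, -582.757, 404.697] pointing down, gripper open.
Joint ranges: [-178.69, 178.69], [-17.37, 117.87], [-77.05, 75.6], [15.02, 138.74], [-78.02, 258.01], [0.78, 113.62], [-162.83, 162.83]. Speed limits (degrees/s): [159.86, 159.86, 180, 180, 180, 180, 180].

### API

Orientations are given as a 3x3 rotation matrix whose columns are the frame's x, y, z axes.
In Python, from bench import arm gives the robot as it stands.
- The arm moves only by the tool step_arm, never from a script. Its argument "increments" is a list of rows, each a list of 3 entries, a list of its own where there are three numbers: the shift along the tool's x, y, z in units of 200 mm (1.0 is 200 mm), then the turn, a rotation vector about the tool's x, y, z in units of 2 pi rad (1.0 is 2 pi rad), then the closure, from -1 (fully open) to 1 (shut). In form: [[[tx, ty, tz], [wx, wy, wz], fingers], ...]. A call has 1 to 10 rows; each row shifts and turns the commanded pose from where the row before left it, along the tool's axes as they then stand; what a row does not reach is not made up. A row lasts 1/8 s, in which the tool goes at most 62.5 mm and 10.7 degrees, less where a joint would pass 70% of its speed; a pose out of reach is approached as far as the arm can. A call with a number of a shift or a turn outside -1 to 1 is refused whole. A call with a gripper value outside its range is refused whole. The fingers move at their own pace and stop on an object; "grip_force" is the grip in N (left out, the last holds). Time passes only in rows, so rows that do not move let the fingers close. It gives the time, the measured TCP pose, the force, the opening and the grip force at its end, in the units of the state.
- arm.sense(): the state, without advancing time (a new reading comes with each control period).
- arm.grab_frame(name): name is "scene" or "top" or "wrist"; returns a dict with "frame" (480x640x3 uint8, red, green, blue), "fx", "fy", "cx", "cy" (pixels), "R" (3x3) and "t" (3): a world point X has camera coordinates R X + t. Camera axes: x right, y down, z forward; pixel columns grow to the right and rows downward; lengths in mm; the calibration is good to about 2 mm. A picture is of the moment at which its call begins. There is no depth.
- arm.hand_in(): hands the job in; it is judged then, once.
The state is a dict: "clock": time; "q": joint angles; "dq": joint speeds; "joint_efforts": joint torques, N m; "eef_pos": TCP position; "ee_rot": TCP orientation; "force": force on the tool from outside, world axes, zero at the start; "ft_torque": the same for the moment, N m; "finger_gap": opening from 0.0 (shut) to 1.0 (fully open); "grasp_force": force on a finger pad.
Only numpy, scipy, OpenCV 4.12 (cv2) and the standard library are available. Lean on these libraries where they do the work, as an engineer would, in place of code of your own. Each camera call takes 0.05 s, during which the arm holds its last target. There are 200 camera calls.

## Working session

There is one attempt and no reset: what is moved stays moved. The work goes in short steps, Python scripts to look and compute and a tool call to move; the robot and the scene stay as the last step left them, time stands still between calls to the robot, and variables do not carry over. Pictures are saved under pics/ and viewed, at most 12 in all, crops included, and the job is handed in when it is done.

Besides the shell and the picture viewer there is one more tool, called after "Request:" by a JSON object that holds its "fn" and its "kwargs", one argument or row to a line. step_arm: Moves the arm, as the interface text tells. Shifts and turns lie within -1 to 1; 1 stands for 200 mm of shift or 2 pi rad of turn. Its arguments: {"type":"object","properties":{"increments":{"type":"array"},"grip_force":{"type":"number"}},"required":["increments"]}

```bash
mkdir -p pics; ls
python3 - <<'E'
from bench import arm
import cv2,numpy as np
s=arm.sense();print(s)
for n in("top","scene"):
    f=arm.grab_frame(n);cv2.imwrite(f"pics/{n}0.png",f["frame"][:,:,::-1]);print(n,f["fx"],f["cx"],f["cy"],np.round(f["R"],4).tolist(),np.round(f["t"],1).tolist())
E
```

```text
pics
{'clock': 0.0, 'q': array([62.19517095, 35.28817665, -0.72498561, 81.64208192,  0.46362055,
       63.21919637, -2.31413537]), 'dq': array([ 0.07488716,  0.02813182, -0.00290168, -0.08273621,  0.01632285,
        0.02357293, -0.02434044]), 'joint_efforts': array([ 3.65558753e-04, -4.69220173e+01,  2.59414706e-01, -1.71033311e+01,
        9.95158654e-03,  9.53129347e-03, -2.41470502e-06]), 'eef_pos': array([ 287.74365054, -582.47642202,  403.54523174]), 'ee_rot': array([[ 8.96544845e-01,  4.42951510e-01, -1.14077561e-03],
       [ 4.42952979e-01, -8.96541918e-01,  2.29058194e-03],
       [-8.13642967e-06, -2.55891938e-03, -9.99996726e-01]]), 'force': array([-0.20334283, -0.27127375,  0.03725079]), 'ft_torque': array([ 0.080004  , -0.03479468, -0.03874518]), 'grasp_force': 0.0, 'finger_gap': 0.9998006399573164}
top 500.1770656078198 317.384177976326 237.07136480993574 [[0.0006, -0.9999, 0.011], [-0.9927, -0.0019, -0.1202], [0.1202, -0.0109, -0.9927]] [-208.4, 559.5, 946.4]
scene 503.498534465208 328.1842205183348 243.1409506170273 [[-0.7842, -0.6204, 0.0124], [-0.4606, 0.5686, -0.6815], [0.4158, -0.5402, -0.7317]] [304.7, 424.7, 777.9]
```

View pics/top0.png

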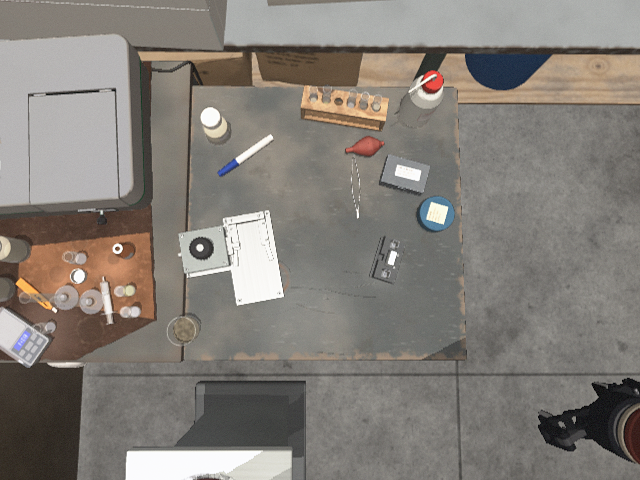

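View pics/scene0.png

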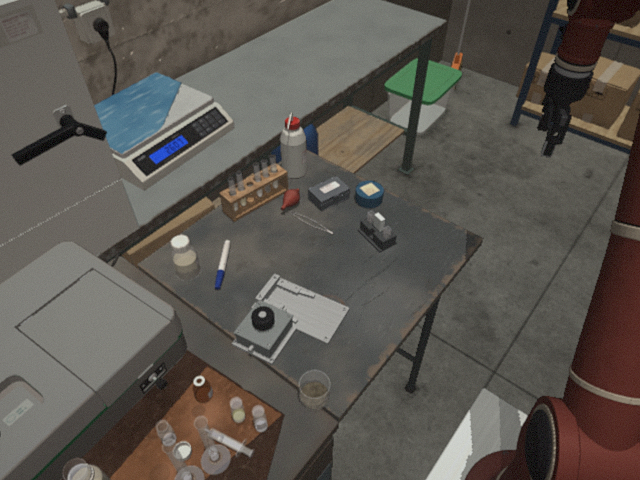

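The top view shows the stage around (232,258), with the knob at (201,247). The carrier is at (387,258), the tin at (436,213), the forceps at (356,187), the marker at (246,155) and the beaker at (184,330). I'll enlarge the stage and carrier.

Run:
```python
import cv2,numpy as np
a=cv2.imread("pics/top0.png")
A=cv2.resize(a[202:314,172:292],None,fx=4,fy=4,interpolation=cv2.INTER_CUBIC)
B=cv2.resize(a[230:286,364:412],None,fx=6,fy=6,interpolation=cv2.INTER_CUBIC)
o=np.zeros((448,480+288,3),np.uint8);o[:,:480]=A;o[:336,480:]=B
cv2.imwrite("pics/crop0.png",o)
```

```text
(no output)
```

View pics/crop0.png

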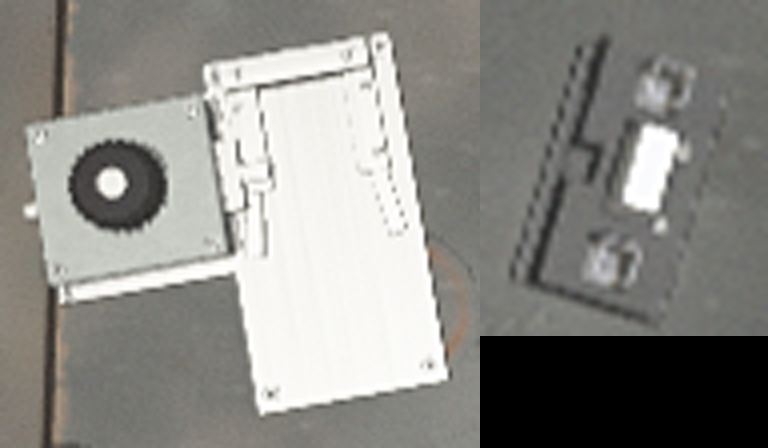

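The crop shows the plate's front corners at crop (260,413) and (449,380), and the housing corners at (232,252), (52,284), (25,125) and (205,96). The knob top is at (112,181). The carrier's rib top is centred at (648,167) and its slot faces left (+y). Next I'll fit both poses.

```bash
cat > h.py <<'E'
import numpy as np,cv2
from scipy.optimize import least_squares
from bench import arm
def proj(f,X):
    c=np.asarray(X)@np.asarray(f["R"]).T+f["t"]
    return np.c_[f["fx"]*c[:,0]/c[:,2]+f["cx"],f["fy"]*c[:,1]/c[:,2]+f["cy"]]
def back(f,uv,z):
    R=np.asarray(f["R"]);d=R.T@[(uv[0]-f["cx"])/f["fx"],(uv[1]-f["cy"])/f["fy"],1];o=-R.T@f["t"]
    return o+d*(z-o[2])/d[2]
def place(p,P):
    c,s=np.cos(p[2]),np.sin(p[2]);P=np.asarray(P,float)
    return np.c_[p[0]+c*P[:,0]-s*P[:,1],p[1]+s*P[:,0]+c*P[:,1],P[:,2]]
def fit(f,P,uv,p0):
    r=least_squares(lambda p:(proj(f,place(p,P))-uv).ravel(),p0,x_scale=[100,100,1],loss="soft_l1")
    return r.x,r.fun.reshape(-1,2)
def rel(xyz,yaw_closing=None):
    "tool-frame shift to world TCP xyz in mm/200, plus turn about tool z to put finger line at yaw (rad)"
    s=arm.sense();R=s["ee_rot"];d=R.T@(np.asarray(xyz)-s["eef_pos"])/200
    a=0
    if yaw_closing is not None:
        cur=np.arctan2(R[1,1],R[0,1]);a=(yaw_closing-cur+np.pi/2)%np.pi-np.pi/2;a=-a/(2*np.pi)
    return np.round(d,4),round(a,4)
E
python3 - <<'E'
from h import *
f=arm.grab_frame("top")
a=lambda L:np.array([(172+x/4,202+y/4) for x,y in L])-.4
b=lambda L:np.array([(364+(x-480)/6,230+y/6) for x,y in L])-.4
P=[(-87,48,8),(-87,-48,8),(-10,44,45),(-10,132,45),(70,132,45),(70,44,45)]
p,r=fit(f,P,a([(260,413),(449,380),(232,252),(52,284),(25,125),(205,96)]),[450,100,.2])
print("stage",p,np.degrees(p[2]),r.round(1).tolist())
k=back(f,a([(112,181)])[0],74);print("knob",k)
print("knob in stage",place([0,0,-p[2]],[k-[p[0],p[1],0]]))
print("home",place(p,[(30,0,8)]),"mouth",place(p,[(-10,0,8)]))
P=[(-42,26,0),(42,26,6),(-42,-26,0),(13,6,68),(13,-6,68),(-13,-6,68),(-13,6,68)]
p,r=fit(f,P,b([(513,282),(583,45),(658,324),(646,122),(680,128),(651,213),(618,206)]),[430,-210,-.3])
print("carrier",p,np.degrees(p[2]),r.round(1).tolist())
for n,uv in dict(tin=(436,213),forc=(356,187),bk=(184,330)).items():print(n,back(f,uv,10))
E
```

```text
stage [ 5.21307645e+02 -7.98703571e+01  1.77035374e-01] 10.14337972872185 [[-0.1, 0.2], [0.5, -0.2], [-0.2, 0.6], [-0.6, 0.6], [0.2, -0.4], [0.2, -0.9]]
knob [536.13615988  13.41110686  74.        ]
knob in stage [[31.02473776 89.21200597 74.        ]]
home [[550.83874896 -74.58699523   8.        ]] mouth [[511.46394398 -81.63147771   8.        ]]
carrier [ 5.16972596e+02 -3.48318257e+02 -2.92279762e-01] -16.74639680048137 [[-0.5, -0.2], [-0.4, -0.6], [0.1, 0.3], [-0.5, 0.2], [-0.0, 1.0], [1.1, -0.0], [0.5, -0.7]]
tin [ 612.44241366 -448.69504048   10.        ]
forc [ 665.74437655 -286.66909239   10.        ]
bk [378.59509158  53.61959826  10.        ]
```

Run:
```python
from h import *
print(rel([517,-348.3,330],np.radians(-106.75)))
```

```text
(array([ 1.5464, -0.5417,  0.37  ]), np.float64(0.1196))
```

Request:
{"fn": "step_arm", "kwargs": {
  "increments": [
    [[0.1,-0.034,0.02],[0,0,0],-1],
    [[0.2,-0.07,0.05],[0,0,0],-1],
    [[0.22,-0.077,0.05],[0,0,0],-1],
    [[0.22,-0.077,0.05],[0,0,0],-1],
    [[0.22,-0.077,0.05],[0,0,0],-1],
    [[0.22,-0.077,0.05],[0,0,0],-1],
    [[0.2,-0.07,0.05],[0,0,0],-1],
    [[0.16,-0.06,0.05],[0,0,0],-1],
    [[0,0,0],[0,0,0.02],-1],
    [[0,0,0],[0,0,0.025],-1]
  ]
}}

```text
clock: 1.4
eef_pos: [517.1, -346.5, 330.0]
ee_rot: [[0.985, 0.174, -0.0], [0.174, -0.985, 0.002], [0.0, -0.002, -1.0]]
force: [-0.1, -0.5, 0.4]
finger_gap: 0.999
grasp_force: 0.0
```

Request:
{"fn": "step_arm", "kwargs": {
  "increments": [
    [[0,0,0],[0,0,0.025],-1],
    [[0,0,0],[0,0,0.025],-1],
    [[0,0,0],[0,0,0.024],-1],
    [[0,0,0],[0,0,0],-1]
  ]
}}

```text
clock: 1.9
eef_pos: [516.8, -347.2, 330.3]
ee_rot: [[0.96, -0.281, -0.0], [-0.281, -0.96, 0.001], [-0.001, -0.001, -1.0]]
force: [0.1, -0.4, 0.2]
finger_gap: 1.0
grasp_force: 0.0
```

Run:
```python
from h import *
s=arm.sense();print(s["clock"],s["eef_pos"],s["q"].round(1),rel([517,-348.3,330],np.radians(-106.75)))
f=arm.grab_frame("wrist");cv2.imwrite("pics/w1.png",f["frame"][:,:,::-1])
p=[517,-348.3,-.2923]
print(proj(f,place(p,[(13,6,68),(13,-6,68),(-13,-6,68),(-13,6,68),(-42,26,0),(42,26,0),(-42,-26,0),(42,-26,0)])).round(0).tolist())
```

```text
1.9 [ 516.80172691 -347.16950781  330.31794749] [ 25.2  37.4  11.2  91.8  -8.7  51.7 -66.8] (array([0.0025, 0.0051, 0.0016]), np.float64(0.0012))
[[316.0, 225.0], [333.0, 225.0], [332.0, 260.0], [316.0, 260.0], [295.0, 265.0], [294.0, 174.0], [351.0, 266.0], [354.0, 174.0]]
```

View pics/w1.png

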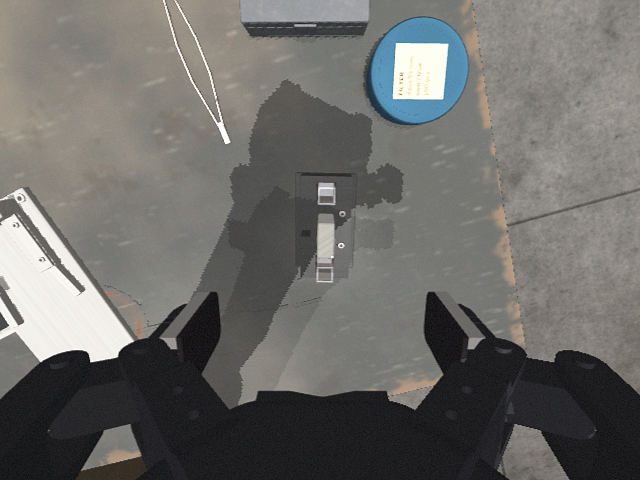

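The wrist view shows the carrier around (325,230), with its foot's far edge at row 173. The tin is at (420,70). I'll enlarge the carrier to check the offset.

Run:
```python
import cv2
a=cv2.imread("pics/w1.png")[165:290,280:370]
a=cv2.convertScaleAbs(a,alpha=1.6,beta=20)
cv2.imwrite("pics/w1c.png",cv2.resize(a,None,fx=4.5,fy=4.5,interpolation=cv2.INTER_CUBIC))
```

```text
(no output)
```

View pics/w1c.png

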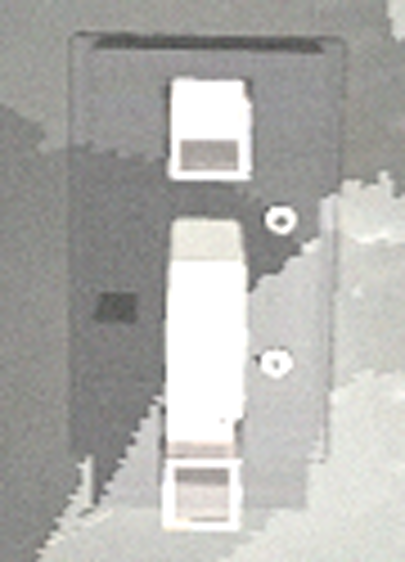

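The rib top spans crop rows 260–445 and columns 166–246. That puts its centre within about 1 mm of the prediction, so I'll descend and grip.

Request:
{"fn": "step_arm", "kwargs": {
  "increments": [
    [[0.003,0.01,0.1],[0,0,0.001],-1],
    [[0,0,0.15],[0,0,0],-1],
    [[0,0,0.15],[0,0,0],-1],
    [[0,0,0.12],[0,0,0],-1],
    [[0,0,0.08],[0,0,0],-1],
    [[0,0,0],[0,0,0],-1]
  ]
}}

```text
clock: 2.7
eef_pos: [515.8, -350.7, 209.6]
ee_rot: [[0.957, -0.29, -0.002], [-0.29, -0.957, 0.002], [-0.002, -0.001, -1.0]]
force: [0.1, 0.4, -0.0]
finger_gap: 0.999
grasp_force: 0.0
```

Request:
{"fn": "step_arm", "kwargs": {
  "increments": [
    [[0,0,0],[0,0,0],1],
    [[0,0,0],[0,0,0],1],
    [[0,0,0],[0,0,0],1],
    [[0,0,0],[0,0,0],1],
    [[0,0,0],[0,0,0],1],
    [[0,0,0],[0,0,0],1],
    [[0,0,0],[0,0,0],1],
    [[0,0,0],[0,0,0],1]
  ],
  "grip_force": 50
}}

```text
clock: 3.7
eef_pos: [516.3, -350.7, 210.9]
ee_rot: [[0.957, -0.29, 0.0], [-0.29, -0.957, 0.001], [0.0, -0.001, -1.0]]
force: [-0.1, 2.8, 2.4]
finger_gap: 0.134
grasp_force: 52.1
```

Request:
{"fn": "step_arm", "kwargs": {
  "increments": [
    [[0,0,-0.05],[0,0,0],1],
    [[0,0,-0.1],[0,0,0],1],
    [[0,0,-0.1],[0,0,-0.01],1],
    [[0,0,0],[0,0,-0.02],1],
    [[0,0,0],[0,0,-0.02],1],
    [[0,0,0],[0,0,-0.015],1],
    [[0,0,0],[0,0,-0.01],1],
    [[0,0,0],[0,0,0],1]
  ]
}}

```text
clock: 4.7
eef_pos: [515.1, -352.1, 260.3]
ee_rot: [[0.985, 0.173, -0.002], [0.173, -0.985, -0.0], [-0.002, 0.0, -1.0]]
force: [0.1, -0.6, -4.3]
finger_gap: 0.126
grasp_force: 51.1
```

Run:
```python
from h import *
s=arm.sense();print(s["clock"],s["eef_pos"],s["q"].round(1),s["force"],rel([467.2,-89.6,260],np.radians(-79.86)))
```

```text
4.7 [ 515.07964265 -352.06115299  260.30462071] [ 30.8  42.1   2.6  94.7  -2.4  43.3 -45.5] [ 0.10014926 -0.63705983 -4.29979225] (array([-0.0086, -1.3339,  0.0014]), np.float64(-0.0005))
```

Request:
{"fn": "step_arm", "kwargs": {
  "increments": [
    [[0,-0.06,0],[0,0,-0.0005],1],
    [[0,-0.14,0],[0,0,0],1],
    [[0,-0.2,0],[0,0,0],1],
    [[0,-0.22,0],[0,0,0],1],
    [[0,-0.22,0],[0,0,0],1],
    [[0,-0.2,0],[0,0,0],1],
    [[0,-0.16,0],[0,0,0],1],
    [[-0.0086,-0.1,0],[0,0,0],1],
    [[0,-0.034,0],[0,0,0],1],
    [[0,0,0],[0,0,0],1]
  ]
}}

```text
clock: 5.95
eef_pos: [466.9, -88.8, 261.0]
ee_rot: [[0.984, 0.179, 0.001], [0.179, -0.984, -0.0], [0.001, 0.0, -1.0]]
force: [0.9, 0.1, -2.9]
finger_gap: 0.129
grasp_force: 51.1
```

Run:
```python
from h import *
s=arm.sense();print(s["clock"],s["eef_pos"],s["force"],rel([467.2,-89.6,260],np.radians(-79.86)))
f=arm.grab_frame("wrist");cv2.imwrite("pics/w2.png",f["frame"][:,:,::-1])
p=[521.3,-79.9,.177]
L=[(-10,44,45),(-10,132,45),(70,132,45),(70,44,45),(72,26,30),(72,-26,30),(90,-48,8),(90,48,8),(21,27.2,16),(21,-27.2,16),(-10,32,16),(-10,-32,16),(30,88,74)]
for a,b in zip(L,proj(f,place(p,L)).round(0).tolist()):print(a,b)
g=p[:];g[:2]=s["eef_pos"][:2]
print(proj(f,place(g,[(13,6,119),(13,-6,119),(42,20,83),(42,-20,83),(42,26,51),(42,-26,51)])).round(0).tolist())
```

```text
5.95 [466.91782817 -88.84370059 260.98149358] [ 0.90466594  0.0734208  -2.91818677] (array([0.0007, 0.004 , 0.0049]), np.float64(0.0004))
(-10, 44, 45) [242.0, 188.0]
(-10, 132, 45) [80.0, 188.0]
(70, 132, 45) [49.0, 20.0]
(70, 44, 45) [232.0, 21.0]
(72, 26, 30) [274.0, 26.0]
(72, -26, 30) [373.0, 27.0]
(90, -48, 8) [408.0, 4.0]
(90, 48, 8) [239.0, 3.0]
(21, 27.2, 16) [278.0, 130.0]
(21, -27.2, 16) [369.0, 130.0]
(-10, 32, 16) [272.0, 182.0]
(-10, -32, 16) [374.0, 182.0]
(30, 88, 74) [119.0, 103.0]
[[305.0, 303.0], [338.0, 303.0], [276.0, 206.0], [367.0, 206.0], [272.0, 195.0], [371.0, 195.0]]
```

View pics/w2.png

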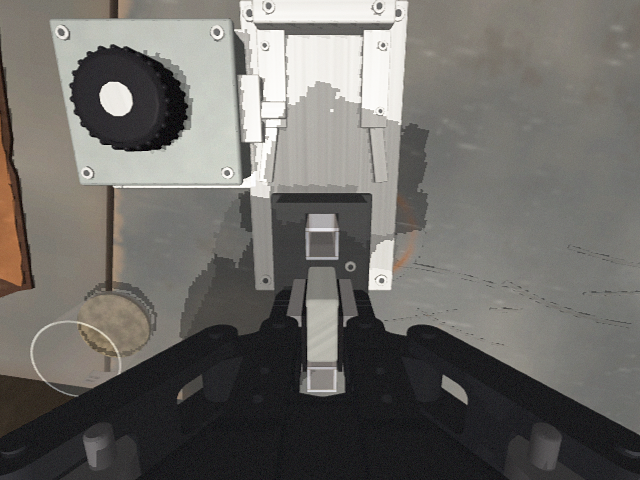

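The wrist view shows the carrier held upright just before the mouth, with its foot's front edge at row 195, columns 272–371. The rail ends are near (274,182) and (382,182), and the knob centre is at (116,98). I'll zoom in to check the lateral alignment.

Run:
```python
import cv2
a=cv2.imread("pics/w2.png")[0:215,225:425]
a=cv2.convertScaleAbs(a,alpha=0.9)
cv2.imwrite("pics/w2c.png",cv2.resize(a,None,fx=2.79,fy=2.79,interpolation=cv2.INTER_CUBIC))
```

```text
(no output)
```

View pics/w2c.png

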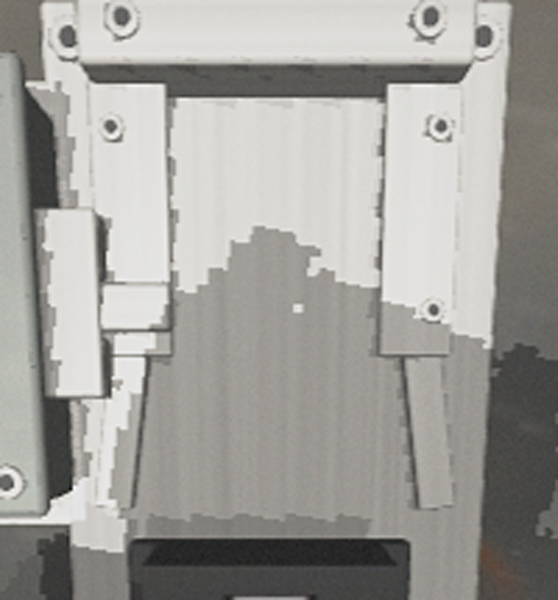

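Alignment is within about 1 mm laterally, with lip centre at column 323.9. I'll lower it onto the open front.

Request:
{"fn": "step_arm", "kwargs": {
  "increments": [
    [[0,0.0055,0.03],[0,0,0.0004],1],
    [[0,0,0.06],[0,0,0],1],
    [[0,0,0.06],[0,0,0],1],
    [[0,0,0.03],[0,0,0],1],
    [[0,0,0.01],[0,0,0],1],
    [[0,0,0.01],[0,0,0],1],
    [[0,0,0.005],[0,0,0],1],
    [[0,0,0],[0,0,0],1]
  ]
}}

```text
clock: 7.0
eef_pos: [467.1, -90.1, 219.9]
ee_rot: [[0.984, 0.176, 0.0], [0.176, -0.984, 0.0], [0.0, 0.0, -1.0]]
force: [0.2, -0.9, -4.5]
finger_gap: 0.132
grasp_force: 51.2
```

Request:
{"fn": "step_arm", "kwargs": {
  "increments": [
    [[0,0,0.004],[0,0,0],1],
    [[0,0,0.003],[0,0,0],1],
    [[0,0,0],[0,0,0],1]
  ]
}}

```text
clock: 7.38
eef_pos: [467.0, -90.0, 218.8]
ee_rot: [[0.984, 0.176, 0.001], [0.176, -0.984, 0.0], [0.001, -0.0, -1.0]]
force: [-1.3, 0.4, 1.6]
finger_gap: 0.13
grasp_force: 51.9
```

It is resting on the plate. Now I'll slide it gently along tool +x.

Request:
{"fn": "step_arm", "kwargs": {
  "increments": [
    [[0.015,0,0],[0,0,0],1],
    [[0.02,0,0],[0,0,0],1],
    [[0.02,0,0],[0,0,0],1],
    [[0.02,0,0],[0,0,0],1],
    [[0.02,0,0],[0,0,0],1],
    [[0.02,0,0],[0,0,0],1],
    [[0.02,0,0],[0,0,0],1],
    [[0.02,0,0],[0,0,0],1],
    [[0.02,0,0],[0,0,0],1]
  ]
}}

```text
clock: 8.5
eef_pos: [493.8, -85.5, 219.4]
ee_rot: [[0.985, 0.172, -0.023], [0.172, -0.985, 0.001], [-0.022, -0.005, -1.0]]
force: [-19.3, -0.9, 27.7]
finger_gap: 0.131
grasp_force: 55.9
```

Force is rising to about 28 N vertically, so I'll relax the downward bias and check.

Request:
{"fn": "step_arm", "kwargs": {
  "increments": [
    [[0,0,-0.004],[0,0,0],1],
    [[-0.008,0,-0.002],[0,0,0],1],
    [[0,0,0],[0,0,0],1]
  ]
}}

```text
clock: 8.88
eef_pos: [500.1, -84.1, 219.1]
ee_rot: [[0.984, 0.176, -0.0], [0.176, -0.984, 0.0], [0.0, -0.0, -1.0]]
force: [-0.3, 0.6, -3.4]
finger_gap: 0.131
grasp_force: 51.2
```

Run:
```python
from h import *
s=arm.sense();print(s["clock"],s["eef_pos"],s["force"],s["ft_torque"],place([0,0,-.177],[s["eef_pos"]-[521.5,-80.2,0]]))
f=arm.grab_frame("wrist");cv2.imwrite("pics/w3.png",f["frame"][:,:,::-1])
a=f["frame"][60:260,225:425,::-1]
cv2.imwrite("pics/w3c.png",cv2.resize(a,None,fx=3,fy=3,interpolation=cv2.INTER_CUBIC))
```

```text
8.875 [500.10269021 -84.07997849 219.14256314] [-0.30963886  0.55500203 -3.36217595] [0.00955528 0.02272211 0.00467627] [[-2.17461817e+01 -5.17798055e-02  2.19142563e+02]]
```

View pics/w3c.png

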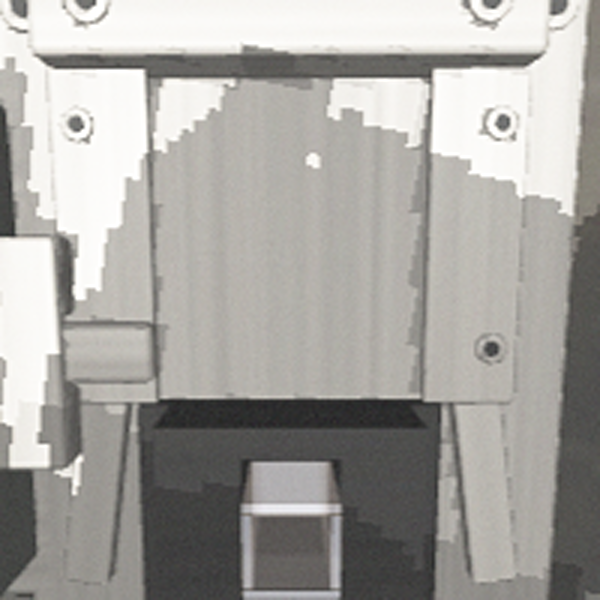

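The carrier is centred at the lip entrance (foot 140–440, lips 157–427 in crop pixels), and the earlier load was downward friction, now relieved. I'll continue.

Request:
{"fn": "step_arm", "kwargs": {
  "increments": [
    [[0.01,0,0],[0,0,0],1],
    [[0.015,0,0],[0,0,0],1],
    [[0.015,0,0],[0,0,0],1],
    [[0.015,0,0],[0,0,0],1],
    [[0.015,0,0],[0,0,0],1],
    [[0,0,0],[0,0,0],1]
  ]
}}

```text
clock: 9.68
eef_pos: [514.0, -81.6, 219.6]
ee_rot: [[0.984, 0.176, 0.001], [0.176, -0.984, 0.0], [0.001, 0.0, -1.0]]
force: [0.2, 0.2, -3.5]
finger_gap: 0.133
grasp_force: 51.1
```

Request:
{"fn": "step_arm", "kwargs": {
  "increments": [
    [[0.015,0,0.001],[0,0,0],1],
    [[0.015,0,0],[0,0,0],1],
    [[0.02,0,0],[0,0,0],1],
    [[0.02,0,0],[0,0,0],1],
    [[0.02,0,0],[0,0,0],1],
    [[0.02,0,0],[0,0,0],1],
    [[0.02,0,0],[0,0,0],1],
    [[0.015,0,0],[0,0,0],1],
    [[0,0,0],[0,0,0],1]
  ]
}}

```text
clock: 10.8
eef_pos: [542.4, -76.5, 219.3]
ee_rot: [[0.984, 0.176, 0.0], [0.176, -0.984, 0.0], [0.0, -0.0, -1.0]]
force: [-0.5, -0.0, -2.8]
finger_gap: 0.133
grasp_force: 51.1
```

Now at about stage x = 21. I'll approach the stop slowly.

Request:
{"fn": "step_arm", "kwargs": {
  "increments": [
    [[0.01,0,0],[0,0,0],1],
    [[0.01,0,0],[0,0,0],1],
    [[0.008,0,0],[0,0,0],1],
    [[0.005,0,0],[0,0,0],1],
    [[0.003,0,0],[0,0,0],1],
    [[0,0,0],[0,0,0],1]
  ]
}}

```text
clock: 11.55
eef_pos: [549.3, -75.4, 219.3]
ee_rot: [[0.984, 0.176, -0.0], [0.176, -0.984, 0.0], [-0.0, -0.0, -1.0]]
force: [0.0, -0.1, -3.9]
finger_gap: 0.13
grasp_force: 51.1
```

Request:
{"fn": "step_arm", "kwargs": {
  "increments": [
    [[0.004,0,0.001],[0,0,0],1],
    [[0.004,0,0],[0,0,0],1],
    [[0.003,0,0],[0,0,0],1],
    [[0,0,0],[0,0,0],1]
  ]
}}

```text
clock: 12.05
eef_pos: [551.1, -75.1, 219.0]
ee_rot: [[0.984, 0.176, -0.001], [0.176, -0.984, 0.0], [-0.001, -0.0, -1.0]]
force: [-1.2, -0.4, -2.5]
finger_gap: 0.132
grasp_force: 51.3
```

Request:
{"fn": "step_arm", "kwargs": {
  "increments": [
    [[0.003,0,0],[0,0,0],1],
    [[0.003,0,0],[0,0,0],1],
    [[0,0,0],[0,0,0],1]
  ]
}}

```text
clock: 12.42
eef_pos: [551.5, -75.1, 219.0]
ee_rot: [[0.984, 0.176, -0.004], [0.176, -0.984, -0.0], [-0.004, -0.001, -1.0]]
force: [-5.7, -1.7, -0.8]
finger_gap: 0.131
grasp_force: 51.8
```

Stop contact (about 6 N). I'll press a touch more, seat it down, relax, then open.

Request:
{"fn": "step_arm", "kwargs": {
  "increments": [
    [[0.003,0,0],[0,0,0],1],
    [[0,0,0.002],[0,0,0],1],
    [[0,0,0.002],[0,0,0],1],
    [[0,0,0],[0,0,0],1]
  ]
}}

```text
clock: 12.92
eef_pos: [551.7, -75.1, 218.9]
ee_rot: [[0.984, 0.175, -0.005], [0.175, -0.985, 0.0], [-0.004, -0.001, -1.0]]
force: [-7.2, -0.7, 5.5]
finger_gap: 0.133
grasp_force: 52.8
```

Request:
{"fn": "step_arm", "kwargs": {
  "increments": [
    [[0,0,0],[0,0,0],-0.2],
    [[0,0,0],[0,0,0],-0.2],
    [[0,0,0],[0,0,0],-0.2],
    [[0,0,0],[0,0,0],-0.2]
  ]
}}

```text
clock: 13.42
eef_pos: [553.6, -74.6, 218.4]
ee_rot: [[0.984, 0.176, 0.001], [0.176, -0.984, 0.0], [0.001, 0.0, -1.0]]
force: [-0.3, 0.6, -0.4]
finger_gap: 0.6
grasp_force: 0.0
```

Run:
```python
from h import *
s=arm.sense();print(s["clock"],s["eef_pos"],s["force"],s["finger_gap"])
f=arm.grab_frame("wrist");cv2.imwrite("pics/w4.png",f["frame"][:,:,::-1])
cv2.imwrite("pics/w4c.png",cv2.resize(f["frame"][100:340,180:440,::-1],None,fx=2.5,fy=2.5,interpolation=cv2.INTER_CUBIC))
```

```text
13.425 [553.58980685 -74.61612931 218.41186709] [-0.25207767  0.56168398 -0.40244583] 0.5998173230974777
```

View pics/w4c.png

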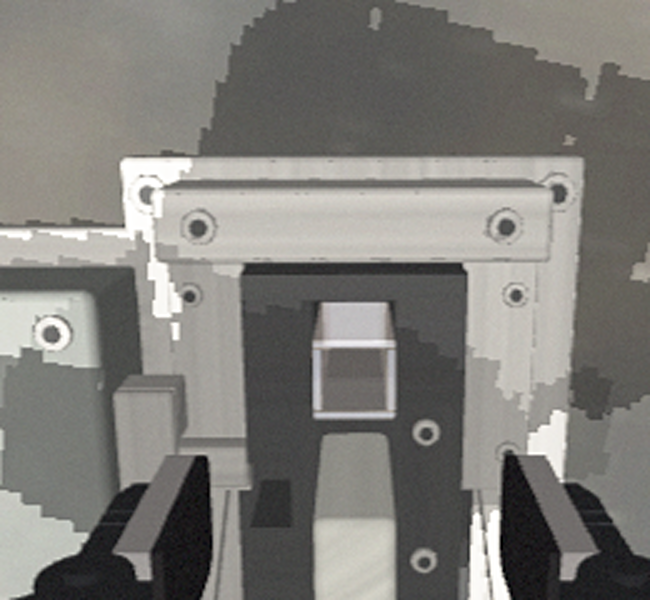

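Run:
```python
from h import *
s=arm.sense();f=arm.grab_frame("wrist")
p=[521.5,-80.2,.177]
L=[(72,20,40),(72,-20,40),(72,26,30),(72,-26,30),(23.5,20,40),(36.5,20,40),(90,48,8),(90,-48,8)]
for a,b in zip(L,((proj(f,place(p,L))-[180,100])*2.5).round(0).tolist()):print(a,b)
# camera at w2
R0,e0=s["ee_rot"],s["eef_pos"]
y=np.array([.179,-.984,0]);y/=np.linalg.norm(y);z=np.array([.001,0,-1]);R2=np.c_[np.cross(y,z),y,z];e2=np.array([466.918,-88.844,260.98])
M=R0@R2.T   # X0=e0+M(X2-e2)
g=dict(f);g["R"]=f["R"]@M;g["t"]=f["R"]@(e0-M@e2)+f["t"]
print("knob w2",back(g,(116,98),74),"predicted",place(p,[(30,88,74)]))
k=back(g,(116,98),74);print(place([0,0,-p[2]],[k-[p[0],p[1],0]]))
print(s["q"].round(1))
```

```text
(72, 20, 40) [240.0, 279.0]
(72, -20, 40) [467.0, 278.0]
(72, 26, 30) [215.0, 268.0]
(72, -26, 30) [492.0, 268.0]
(23.5, 20, 40) [249.0, 528.0]
(36.5, 20, 40) [247.0, 465.0]
(90, 48, 8) [121.0, 164.0]
(90, -48, 8) [586.0, 163.0]
knob w2 [537.03526301  13.37911568  74.        ] predicted [[535.53649338  11.70743633  74.        ]]
[[31.76969807 89.3816624  74.        ]]
[  2.5  41.5   4.6 107.3  -5.8  31.4 -69. ]
```

The carrier is home: block front and stop edges sit consistently about 5 px off prediction, meaning the stage is about 1 mm farther in x. The knob is at about (536.7, 12.7). Now I'll retreat upward, turn −90°, and go over the knob.

Request:
{"fn": "step_arm", "kwargs": {
  "increments": [
    [[0,0,-0.05],[0,0,0],-0.2],
    [[0,0,-0.15],[0,0,0],-0.2],
    [[0,0,-0.15],[0,0,-0.01],-1],
    [[0,0,0],[0,0,-0.028],-1],
    [[0,0,0],[0,0,-0.028],-1],
    [[0,0,0],[0,0,-0.028],-1],
    [[0,0,0],[0,0,-0.028],-1],
    [[0,0,0],[0,0,-0.028],-1],
    [[0,0,0],[0,0,-0.028],-1],
    [[0,0,0],[0,0,-0.028],-1]
  ]
}}

```text
clock: 14.78
eef_pos: [553.2, -74.9, 289.0]
ee_rot: [[0.094, 0.996, 0.001], [0.996, -0.094, -0.001], [-0.001, 0.001, -1.0]]
force: [0.6, 0.6, -0.5]
finger_gap: 0.995
grasp_force: 0.0
```

Request:
{"fn": "step_arm", "kwargs": {
  "increments": [
    [[0,0,0],[0,0,-0.028],-1],
    [[0,0,0],[0,0,-0.016],-1],
    [[0,0,0],[0,0,0],-1]
  ]
}}

```text
clock: 15.15
eef_pos: [553.2, -75.1, 288.8]
ee_rot: [[-0.174, 0.985, 0.001], [0.985, 0.174, -0.0], [-0.0, 0.001, -1.0]]
force: [-0.0, -0.9, 0.3]
finger_gap: 1.001
grasp_force: 0.0
```

Run:
```python
from h import *
s=arm.sense();print(s["clock"],s["eef_pos"],s["ee_rot"].round(3).tolist(),s["q"].round(1),rel([536.7,12.7,285]))
```

```text
15.15 [553.20791197 -75.12229581 288.82167937] [[-0.174, 0.985, 0.001], [0.985, 0.174, -0.0], [-0.0, 0.001, -1.0]] [ 18.5  36.6 -20.4 104.1  17.9  42.5  -1.5] (array([ 0.4468, -0.0049,  0.0189]), 0)
```

Request:
{"fn": "step_arm", "kwargs": {
  "increments": [
    [[0.06,0,0],[0,0,0],-1],
    [[0.13,0,0],[0,0,0],-1],
    [[0.14,0,0],[0,0,0],-1],
    [[0.09,-0.005,0],[0,0,0],-1],
    [[0.027,0,0],[0,0,0],-1],
    [[0,0,0],[0,0,0],-1]
  ]
}}

```text
clock: 15.9
eef_pos: [536.6, 13.0, 288.4]
ee_rot: [[-0.176, 0.984, 0.0], [0.984, 0.176, -0.001], [-0.001, 0.0, -1.0]]
force: [-0.0, -0.8, -0.3]
finger_gap: 0.997
grasp_force: 0.0
```

Run:
```python
from h import *
print(arm.sense()["eef_pos"],rel([536.7,12.7,226]))
f=arm.grab_frame("wrist");t=arm.grab_frame("top")
cv2.imwrite("pics/t5.png",t["frame"][:,:,::-1])
print(proj(f,[(536.7,12.7,74)]))
cv2.imwrite("pics/w5.png",f["frame"][:,:,::-1])
```

```text
[536.58978565  12.9683652  288.36562247] (array([-1.200e-03,  3.000e-04,  3.118e-01]), 0)
[[320.71185126 266.08827273]]
```

View pics/w5.png

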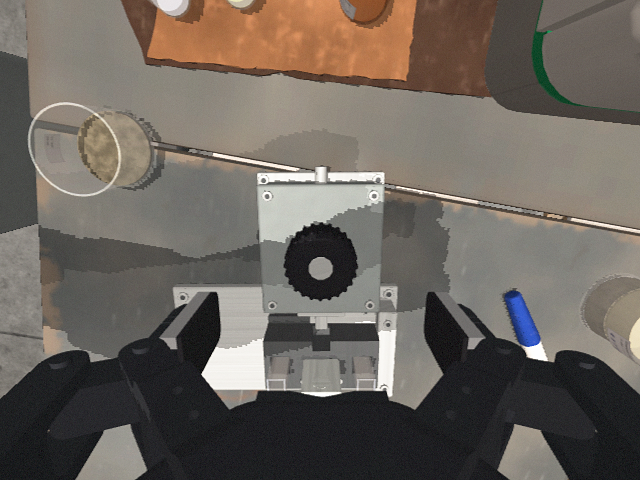

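The wrist view shows the knob's cap centre at (320.5,267) against a predicted (320.7,266). The tail rod tip is at (321,170), the bolt guide faces the carrier's slot, and nothing obstructs the gripper. I'll descend and grip.

Request:
{"fn": "step_arm", "kwargs": {
  "increments": [
    [[0,0,0.06],[0,0,0],-1],
    [[0,0,0.1],[0,0,0],-1],
    [[0,0,0.1],[0,0,0],-1],
    [[0,0,0.052],[0,0,0],-1],
    [[0,0,0],[0,0,0],0.5],
    [[0,0,0],[0,0,0],0.5],
    [[0,0,0],[0,0,0],0.5],
    [[0,0,0],[0,0,0],0.5],
    [[0,0,0],[0,0,0],0.5],
    [[0,0,0],[0,0,0],0.5]
  ],
  "grip_force": 40
}}

```text
clock: 17.25
eef_pos: [536.0, 13.0, 226.9]
ee_rot: [[-0.176, 0.984, -0.001], [0.984, 0.176, -0.001], [-0.001, -0.001, -1.0]]
force: [-2.4, -0.2, 6.0]
finger_gap: 0.476
grasp_force: 40.7
```

```bash
cat >> h.py <<'E'
def knob():
    s=arm.sense();R=s["ee_rot"]
    print("t%.2f yaw %.2f Tz %.3f"%(s["clock"],np.degrees(np.arctan2(R[1,1],R[0,1])),s["ft_torque"][2]),"T",s["ft_torque"].round(3),"F",s["force"].round(1),"q7 %.0f"%s["q"][6],"gap %.3f"%s["finger_gap"],s["eef_pos"].round(1))
E
python3 -c "from h import *;knob()"
```

```text
t17.25 yaw 10.12 Tz -0.033 T [-0.091  0.673 -0.033] F [-2.4 -0.2  6. ] q7 -13 gap 0.476 [536.   13.  226.9]
```

Request:
{"fn": "step_arm", "kwargs": {
  "increments": [
    [[0,0,0],[0,0,0.01],0.5],
    [[0,0,0],[0,0,0.01],0.5],
    [[0,0,0],[0,0,0.01],0.5],
    [[0,0,0],[0,0,0],0.5]
  ]
}}

```text
clock: 17.75
eef_pos: [536.1, 13.0, 226.9]
ee_rot: [[0.013, 1.0, -0.001], [1.0, -0.013, -0.001], [-0.001, -0.001, -1.0]]
force: [-3.1, -0.7, 6.4]
finger_gap: 0.474
grasp_force: 40.6
```

```bash
python3 -c "from h import *;knob()"
```

```text
t17.75 yaw -0.72 Tz 0.023 T [-0.111  0.602  0.023] F [-3.1 -0.7  6.4] q7 -21 gap 0.474 [536.1  13.  226.9]
```

Request:
{"fn": "step_arm", "kwargs": {
  "increments": [
    [[0,0,0],[0,0,0.01],0.5],
    [[0,0,0],[0,0,0],0.5]
  ]
}}

```text
clock: 18.0
eef_pos: [536.1, 13.0, 226.9]
ee_rot: [[0.075, 0.997, -0.0], [0.997, -0.075, -0.001], [-0.001, -0.0, -1.0]]
force: [-2.6, -1.2, 5.3]
finger_gap: 0.476
grasp_force: 40.6
```

```bash
python3 -c "from h import *;knob()"
```

```text
t18.00 yaw -4.32 Tz -0.017 T [-0.102  0.658 -0.017] F [-2.6 -1.2  5.3] q7 -23 gap 0.476 [536.1  13.  226.9]
```

```bash
cat >> h.py <<'E'
def feel(n=3):
    T=[]
    for _ in range(n):
        arm.grab_frame("wrist");T.append(arm.sense()["ft_torque"][2])
    print("avgTz %.3f"%np.mean(T),np.round(T,3));knob()
E
python3 -c "from h import *;feel()"
```

```text
avgTz -0.070 [-0.069 -0.085 -0.057]
t18.15 yaw -4.30 Tz -0.057 T [-0.076  0.597 -0.057] F [-3.1  0.   4. ] q7 -23 gap 0.473 [536.1  13.  226.9]
```

Request:
{"fn": "step_arm", "kwargs": {
  "increments": [
    [[0,0,0],[0,0,0.01],0.5],
    [[0,0,0],[0,0,0.005],0.5]
  ]
}}

```text
clock: 18.4
eef_pos: [536.2, 13.0, 226.9]
ee_rot: [[0.169, 0.986, -0.0], [0.986, -0.169, -0.001], [-0.001, -0.0, -1.0]]
force: [-2.9, 0.2, 5.5]
finger_gap: 0.478
grasp_force: 40.6
```

```bash
python3 -c "from h import *;feel()"
```

```text
avgTz -0.060 [-0.073 -0.059 -0.047]
t18.55 yaw -9.71 Tz -0.047 T [-0.091  0.534 -0.047] F [-1.6 -0.8  5.4] q7 -27 gap 0.479 [536.2  13.  226.9]
```

Request:
{"fn": "step_arm", "kwargs": {
  "increments": [
    [[0,0,0],[0,0,0.01],0.5],
    [[0,0,0],[0,0,0.005],0.5]
  ]
}}

```text
clock: 18.8
eef_pos: [536.2, 13.0, 226.9]
ee_rot: [[0.261, 0.965, -0.0], [0.965, -0.261, -0.001], [-0.001, 0.0, -1.0]]
force: [-2.3, -0.8, 5.3]
finger_gap: 0.475
grasp_force: 40.6
```

```bash
python3 -c "from h import *;feel(2)"
```

```text
avgTz -0.060 [-0.071 -0.049]
t18.90 yaw -15.12 Tz -0.049 T [-0.107  0.558 -0.049] F [-3.3  0.2  5.3] q7 -31 gap 0.475 [536.2  13.  226.9]
```

Request:
{"fn": "step_arm", "kwargs": {
  "increments": [
    [[0,0,0],[0,0,0.01],0.5],
    [[0,0,0],[0,0,0.003],0.5]
  ]
}}

```text
clock: 19.15
eef_pos: [536.3, 13.0, 226.8]
ee_rot: [[0.338, 0.941, -0.0], [0.941, -0.338, -0.001], [-0.001, 0.0, -1.0]]
force: [-3.1, -1.7, 5.4]
finger_gap: 0.476
grasp_force: 40.6
```

```bash
python3 -c "from h import *;feel(2)"
```

```text
avgTz -0.043 [-0.039 -0.047]
t19.25 yaw -19.77 Tz -0.047 T [-0.157  0.619 -0.047] F [-2.5 -0.4  6.5] q7 -34 gap 0.474 [536.3  13.  226.9]
```

Request:
{"fn": "step_arm", "kwargs": {
  "increments": [
    [[0,0,0],[0,0,0.01],0.5],
    [[0,0,0],[0,0,0.003],0.5]
  ]
}}

```text
clock: 19.5
eef_pos: [536.3, 13.0, 226.9]
ee_rot: [[0.414, 0.91, 0.0], [0.91, -0.414, -0.0], [-0.0, 0.0, -1.0]]
force: [-2.0, -1.2, 5.8]
finger_gap: 0.475
grasp_force: 40.7
```

```bash
python3 -c "from h import *;feel(2)"
```

```text
avgTz -0.095 [-0.096 -0.095]
t19.60 yaw -24.48 Tz -0.095 T [-0.1    0.611 -0.095] F [-2.3 -0.8  5.7] q7 -37 gap 0.477 [536.3  12.9 226.9]
```

Request:
{"fn": "step_arm", "kwargs": {
  "increments": [
    [[0,0,0],[0,0,0.01],0.5],
    [[0,0,0],[0,0,0.003],0.5]
  ]
}}

```text
clock: 19.85
eef_pos: [536.4, 12.9, 226.9]
ee_rot: [[0.488, 0.873, 0.0], [0.873, -0.488, -0.0], [-0.0, 0.0, -1.0]]
force: [-2.2, -0.8, 5.8]
finger_gap: 0.475
grasp_force: 40.6
```

```bash
python3 -c "from h import *;feel(2)"
```

```text
avgTz -0.346 [-0.349 -0.343]
t19.95 yaw -29.23 Tz -0.343 T [-0.031  0.539 -0.343] F [-2.1 -0.4  5.4] q7 -40 gap 0.474 [536.4  12.9 226.9]
```

The knob now pulls the tool clockwise (−0.35 N m), so the spring is drawing it in. Small steps from here.

Request:
{"fn": "step_arm", "kwargs": {
  "increments": [
    [[0,0,0],[0,0,0.006],0.5],
    [[0,0,0],[0,0,0],0.5]
  ]
}}

```text
clock: 20.2
eef_pos: [536.4, 12.9, 226.9]
ee_rot: [[0.521, 0.854, 0.0], [0.854, -0.521, -0.0], [0.0, 0.0, -1.0]]
force: [-2.1, -1.2, 5.1]
finger_gap: 0.472
grasp_force: 40.7
```

```bash
python3 -c "from h import *;feel(2)"
```

```text
avgTz -0.332 [-0.347 -0.317]
t20.30 yaw -31.39 Tz -0.317 T [-0.1    0.551 -0.317] F [-0.9 -0.3  5. ] q7 -42 gap 0.474 [536.5  12.8 226.9]
```

Request:
{"fn": "step_arm", "kwargs": {
  "increments": [
    [[0,0,0],[0,0,0.006],0.5],
    [[0,0,0],[0,0,0],0.5]
  ]
}}

```text
clock: 20.55
eef_pos: [536.4, 12.9, 226.9]
ee_rot: [[0.552, 0.834, 0.0], [0.834, -0.552, -0.0], [-0.0, 0.0, -1.0]]
force: [-2.6, -0.7, 5.6]
finger_gap: 0.47
grasp_force: 40.7
```

```bash
python3 -c "from h import *;feel(2)"
```

```text
avgTz -0.130 [-0.081 -0.179]
t20.65 yaw -33.48 Tz -0.179 T [-0.085  0.563 -0.179] F [-2.9 -0.5  5.6] q7 -43 gap 0.475 [536.4  12.9 226.9]
```

The pull is fading, so the follower is in the notch. I'll let go so it self-centres, then rise and check.

Request:
{"fn": "step_arm", "kwargs": {
  "increments": [
    [[0,0,0],[0,0,0],-1],
    [[0,0,0],[0,0,0],-1],
    [[0,0,0],[0,0,0],-1],
    [[0,0,0],[0,0,0],-1],
    [[0,0,0],[0,0,0],-1],
    [[0,0,-0.06],[0,0,0],-1],
    [[0,0,-0.1],[0,0,0],-1],
    [[0,0,-0.1],[0,0,0],-1],
    [[0,0,-0.055],[0,0,0],-1],
    [[0,0,0],[0,0,0],-1]
  ]
}}

```text
clock: 21.9
eef_pos: [536.7, 13.1, 290.0]
ee_rot: [[0.551, 0.834, 0.002], [0.834, -0.551, 0.0], [0.001, 0.002, -1.0]]
force: [0.4, 0.2, -0.4]
finger_gap: 1.001
grasp_force: 0.0
```

Run:
```python
from h import *
knob()
f=arm.grab_frame("wrist")
# compare stage-aligned rectification of z=24 plane, before (w5) and after
s=arm.sense();p=[522.7,-80.0,.177]
sc=4
def rect(f,img):
    pts=[(10,170),(50,170),(50,120),(10,120)]   # stage x,y
    uv=proj(f,place(p,[(x,y,24) for x,y in pts])).astype(np.float32)
    dst=np.float32([(0,0),(40*sc,0),(40*sc,50*sc),(0,50*sc)])
    return cv2.warpPerspective(img,cv2.getPerspectiveTransform(uv,dst),(40*sc,50*sc))
R0,e0=s["ee_rot"],s["eef_pos"]
y=np.array([.984,.176,0]);y/=np.linalg.norm(y);z=np.array([0,0,-1.]);R2=np.c_[np.cross(y,z),y,z];e2=np.array([536.59,12.97,288.37])
M=R0@R2.T;g=dict(f);g["R"]=f["R"]@M;g["t"]=f["R"]@(e0-M@e2)+f["t"]
a=rect(g,cv2.imread("pics/w5.png"));b=rect(f,np.ascontiguousarray(f["frame"][:,:,::-1]))
# full frames at the same scale for the final picture
big=cv2.resize(f["frame"][:,:,::-1],(480,360))
o=np.zeros((600,800,3),np.uint8);o[:400,:320]=cv2.resize(a,(320,400));o[:400,320:640]=cv2.resize(b,(320,400))
o[400:600,:]=0
F=f["frame"][:,:,::-1]
u=proj(f,place(p,[(30,22,35)]))[0].astype(int);print(u)
c=F[max(0,u[1]-50):u[1]+50,max(0,u[0]-60):u[0]+60];c=cv2.resize(c,None,fx=2,fy=2);o[400:400+c.shape[0],:c.shape[1]]=c[:200]
w5=cv2.imread("pics/w5.png");u=proj(g,place(p,[(30,22,35)]))[0].astype(int);print(u)
c=cv2.resize(w5[u[1]-50:u[1]+50,u[0]-60:u[0]+60],None,fx=2,fy=2);o[400:600,300:540]=c[:200]
cv2.imwrite("pics/final.png",o)
```

```text
t21.90 yaw -33.44 Tz -0.053 T [-0.002  0.027 -0.053] F [ 0.4  0.2 -0.4] q7 -42 gap 1.001 [536.7  13.1 290. ]
[384 311]
[320 334]
```

View pics/final.png

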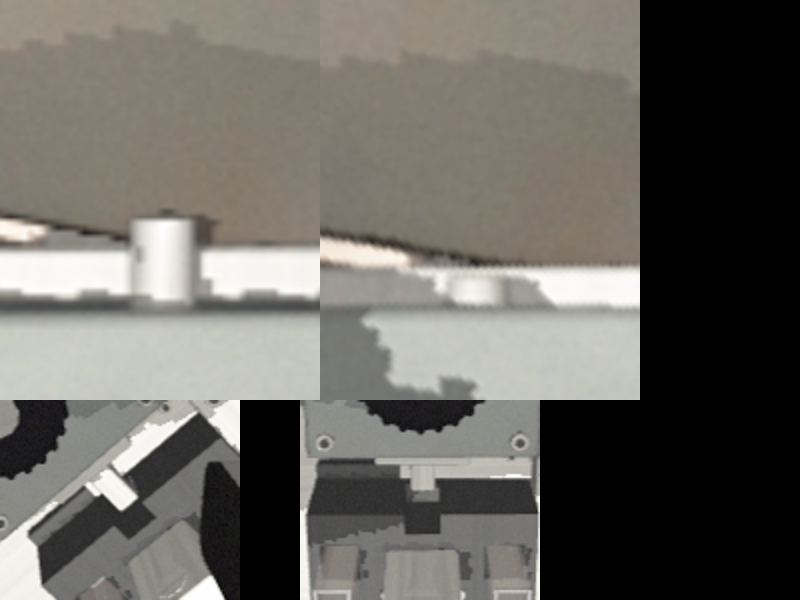

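Before and after: the tail rod's protrusion drops from about 85 to 27 px (roughly 6–7 mm), and at lower left the nose reaches into the carrier's slot. The bolt is in and the gripper is clear.

```bash
python3 -c "from bench import arm;print(arm.hand_in())"
```

```text
the job is handed in; nothing more can be done
None
```

The carrier is fully home against the rear stop and locked: the tail rod moved in about 6–7 mm when the bolt dropped into the notch. The knob was released there, the arm is clear, and the job was handed in at about 22 s with the tin, marker, forceps and beaker untouched.

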